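# Pass tape reels under the UV lamp guard with a push stick

## Task

Slide every tape reel up off its spindle, lay it flat in front of the yellow funnel of the UV lamp guard, and use the wooden push stick to push it right through the low tunnel, until it lies flat in the outfeed channel, completely clear of the guard's exit. Never handle a reel with the gripper once it is at or past the guard's mouth (and do not put reels into the outfeed by hand); leave the bottle and beaker alone. When all reels are through, lay the push stick back upright along its black mat, its whole length over the mat.

Things in the scene. Friction and masses are not known exactly. Their poses are not given: they have to be found in the camera images.
- guard_unit: White UV lamp guard, fixed. Origin on the worktop (z = 0) under the middle of its mouth; +x = feed direction, z up. Tunnel inside 64 mm wide, 40 mm high, from x = 0 (mouth) to x = 70 mm (exit); housing 120 mm wide, 73 mm high. The floor before, in and behind it is the worktop itself (a thin metal sheet marks it).
- guard_mouth (a point): Middle of the guard's mouth, 14 mm above the worktop; axes as guard_unit. Two yellow guide plates 30 mm high flare out before it as a funnel, from 64 mm apart at the mouth to about 115 mm apart 37 mm before it; before that the worktop is open.
- guard_exit (a point): Middle of the guard's exit, 14 mm above the worktop, 70 mm past the mouth; axes as guard_unit. Behind it the outfeed channel, 64 mm wide between rails 22 mm high and 8 mm thick, runs 265 mm on to an end stop; it holds four reels in a row.
- spindle_stand: Dark steel stand, fixed, base 155 (x) x 120 (y) x 8 mm; origin under its centre. Four upright spindles at x = -52.5 or +52.5 mm, y = -40 or +40 mm, 16 mm thick, each with a grey shoulder (38 mm across) 22 mm above the worktop on which a reel rests, and rising to 63 mm. Some may be empty.
- stick_mat: Black rubber parking mat fixed flat on the worktop, 280 (x) x 100 (y) x 2 mm, with yellow lines along its long edges; origin under its centre.
- stick_grip (a point): Grip point in the red upright handle of the loose wooden push stick (180 g), 55 mm above its underside. Axes: x to the nose, y across, z up. Handle 50 (x) x 16 (y) mm, from 14 to 76 mm above the underside, gripped across its 16 mm. Below it a shoe 60 x 58 x 14 mm; a blade 36 mm wide, 14 mm high runs to the nose. Balance point about 30 mm ahead.
- stick_nose (a point): Front end of the push stick, 180 mm ahead of the grip point, 7 mm above its underside, midway between two prongs 8 mm long and 26 mm apart that cradle a round reel: a reel cradled there reaches about 3 mm back behind this point.
- amber_bottle: Amber bottle with black cap, 56 mm across, 115 mm high, loose bystander; origin under its centre; leave it alone
- teal_beaker: Teal beaker, 85 mm across, 108 mm high, loose bystander; origin under its centre; leave it alone
- reel_1_centre (a point): Centre (half-way up) of the orange wound tape reel: a ring 56 mm outside, 24 mm bore, 28 mm high, 80 g, z along its bore. At the start it rests on a shoulder of a spindle with its bore round the spindle (underside 22 mm above the worktop); may be absent.
- reel_2_centre (a point): Centre (half-way up) of the green wound tape reel: a ring 56 mm outside, 24 mm bore, 28 mm high, 80 g, z along its bore. At the start it rests on a shoulder of a spindle with its bore round the spindle (underside 22 mm above the worktop); may be absent.
- reel_3_centre (a point): Centre (half-way up) of the blue wound tape reel: a ring 56 mm outside, 24 mm bore, 28 mm high, 80 g, z along its bore. At the start it rests on a shoulder of a spindle with its bore round the spindle (underside 22 mm above the worktop); may be absent.
- reel_4_centre (a point): Centre (half-way up) of the yellow wound tape reel: a ring 56 mm outside, 24 mm bore, 28 mm high, 80 g, z along its bore. At the start it rests on a shoulder of a spindle with its bore round the spindle (underside 22 mm above the worktop); may be absent.
Mind the look-alikes: they are no part of the job. Leave any pink or red look-alike of the part that bears reel_4_centre alone.

How it is judged (in metres and radians):
At the end, for the whole second after the job is handed in: Every reel lies flat and still in the outfeed, its centre at least 27 mm past the exit and before the end stop; the push stick stands upright and still on the mat, grip point within 112 mm and nose within 140 mm of the mat's centre lengthwise, both within 50 mm crosswise (x of reel_1_centre in the frame of guard_unit between 0.097 and 0.335 m and y of reel_1_centre in the frame of guard_unit between -0.03 and 0.03 m and height (world z) of each of reel_1_centre, reel_2_centre, reel_3_centre, reel_4_centre below 0.022 m and angle between each of reel_1_centre, reel_2_centre, reel_3_centre, reel_4_centre's own z axis and vertical below 0.15 rad and linear speed of each of reel_1, reel_2, reel_3, reel_4, push_stick below 0.02 m/s and x of reel_2_centre in the frame of guard_unit between 0.097 and 0.335 m and y of reel_2_centre in the frame of guard_unit between -0.03 and 0.03 m and x of reel_3_centre in the frame of guard_unit between 0.097 and 0.335 m and y of reel_3_centre in the frame of guard_unit between -0.03 and 0.03 m and x of reel_4_centre in the frame of guard_unit between 0.097 and 0.335 m and y of reel_4_centre in the frame of guard_unit between -0.03 and 0.03 m and x of stick_grip in the frame of stick_mat between -0.112 and 0.112 m and y of stick_grip in the frame of stick_mat between -0.05 and 0.05 m and x of stick_nose in the frame of stick_mat between -0.14 and 0.14 m and y of stick_nose in the frame of stick_mat between -0.05 and 0.05 m and height (world z) of stick_nose below 0.015 m and angle between stick_grip's own z axis and vertical below 0.1 rad); the robot touches nothing.
It fails at once if reel_1 is handled by the gripper at or past the mouth of the guard (its centre past the mouth plane, within 50 mm of the feed line and under 120 mm up) (contact force between any of the fingers, the arm and reel_1 above 0.5 N and x of reel_1_centre in the frame of guard_unit between 0 and 0.35 m and y of reel_1_centre in the frame of guard_unit between -0.05 and 0.05 m and z of reel_1_centre in the frame of guard_unit below 0.12 m).
It fails at once if reel_2 is handled by the gripper at or past the mouth of the guard (its centre past the mouth plane, within 50 mm of the feed line and under 120 mm up) (contact force between any of the fingers, the arm and reel_2 above 0.5 N and x of reel_2_centre in the frame of guard_unit between 0 and 0.35 m and y of reel_2_centre in the frame of guard_unit between -0.05 and 0.05 m and z of reel_2_centre in the frame of guard_unit below 0.12 m).
It fails at once if reel_3 is handled by the gripper at or past the mouth of the guard (its centre past the mouth plane, within 50 mm of the feed line and under 120 mm up) (contact force between any of the fingers, the arm and reel_3 above 0.5 N and x of reel_3_centre in the frame of guard_unit between 0 and 0.35 m and y of reel_3_centre in the frame of guard_unit between -0.05 and 0.05 m and z of reel_3_centre in the frame of guard_unit below 0.12 m).
It fails at once if reel_4 is handled by the gripper at or past the mouth of the guard (its centre past the mouth plane, within 50 mm of the feed line and under 120 mm up) (contact force between any of the fingers, the arm and reel_4 above 0.5 N and x of reel_4_centre in the frame of guard_unit between 0 and 0.35 m and y of reel_4_centre in the frame of guard_unit between -0.05 and 0.05 m and z of reel_4_centre in the frame of guard_unit below 0.12 m).
It fails at once if the amber bottle or the teal beaker is pushed over or more than 40 mm aside (distance of any of amber_bottle, teal_beaker from where it was at the start of the episode above 0.04 m).
Of reel_1, reel_2, reel_3, reel_4 only 3 to 4 are there at a start; the rules pass over those that are not, and their reading is None.
At some moment in a run one of push_stick may be knocked a few centimetres aside while the robot is not near it.
Once in a run the grip may slacken for a moment while it holds something.
It also fails if it takes over 210 s, if anything falls off the work surface, if the arm or the gripper's body presses on something with over 40 N, if the wrist force passes 120 N, or if a joint passes its speed limit or range.

## Robot

A 6-joint arm with a two-finger parallel gripper is mounted at the origin on a cart in front of the work surface, level with it; the furniture and walls round the work are solid. World frame = base frame: x ahead of the robot, y to its left, z up, the work surface at z = 0. Lengths are in m, angles in degrees, forces in N, time in s.
With the tool pointing down it reaches from about 0.4 to 0.825 m from the base axis. Payload 7 kg.
Tool frame: the origin (TCP) lies at the very end of the fingers, on their centre line; the grasp point (between the pads) lies 19 mm behind it; z points along the fingers, y is the line along which they close (so a half turn about z gives the same grasp; the last joint's range is limited). The gripper opens to 88 mm and grips with 3 to 60 N. Pads are 19 mm wide; open, the fingers measure 130 mm over their backs; the gripper's body (78 mm by 193 mm) begins 47 mm behind the grasp point.
Start: joints at [-50.3, 20.546, 0.682, 0, -70.136, -16.507], TCP at [0.266, -0.62, 0.227] pointing down, gripper open.
Joint ranges: [-176.03, 176.03], [-82.01, 121.73], [-58.28, 71.71], [-173.87, 95.51], [-174.79, -0.11], [-173.66, 173.66]. Speed limits (degrees/s): [136.94, 136.94, 172.46, 180, 180, 180].

## Interface

Orientations are given as [roll, pitch, yaw] about the fixed x, y, z axes, in that order (R = Rz(yaw) Ry(pitch) Rx(roll)).
In Python, from plant import get_state, imaging, r, finder gives the robot as it stands.
- The arm moves only by the shell command python3 -m handwheel 'ROWS' [FORCE]. ROWS is JSON, a list of rows, each a list of 5 numbers: the closure, from 0 (fully open) to 1 (shut), then the shift along the world's x, y, z in cm, then the turn about the world's z in degrees. A call has 1 to 8 rows; each row is the pose to reach, as a shift and turn from the pose commanded when the call began; what a row does not reach only later rows make up. A row lasts 1/8 s, in which the tool goes at most 62.5 mm and 10.7 degrees, less where a joint would pass 70% of its speed; a pose out of reach is approached as far as the arm can. A call with a gripper value outside its range is refused whole. The fingers move at their own pace and stop on an object; FORCE is the grip in N (left out, the last holds). Time passes only in rows, so rows that repeat a pose let the fingers close. It gives the time, the measured TCP pose, the force, the opening and the grip force at its end, in the units of the state.
- get_state(): the state, without advancing time (a new reading comes with each control period).
- imaging.capture(name): name is "side" or "top" or "wrist"; returns (picture, depth): 420x560x3 uint8, red, green, blue; 420x560 float32, m along the optical axis (not along the pixel's ray), 0 where there is no reading.
- imaging.get_calibration(name): a dict with "fx", "fy", "cx", "cy" (pixels), "rvec" (rotation vector, rad) and "tvec" (3), from world to camera coordinates, as OpenCV has them; the wrist camera has in their place "hand_eye" (4x4, takes a point from camera to tool coordinates, whose origin is the TCP and whose axes are the flange's). Camera axes: x right, y down, z forward; pixel columns grow to the right and rows downward; lengths in m; the calibration is good to about 2 mm. A picture is of the moment at which its call begins: read the wrist's pose just before it. get_calibration takes no time and is no camera call.
- r.close_job(): hands the job in; it is judged then, once.
Trained networks look in the newest picture that a camera, given by its name, has taken for a name from the list of things; names that differ only in an ending like _2 or _b are one class to them, and where a whole thing is asked for, a point or a joint stands for the part that bears it (a point fixed in the world has none). Each returns a list of dicts, best first, with "p" (0 to 1); they miss things now and then, are a little off and sometimes report something else, mostly with a low value. They report only what shows in the picture. A call takes as long as a camera call. They do not tell look-alikes from the thing itself.
- finder.cut_out(camera, query): "region" (420x560 bool, what is visible of it) and "pixel" ([column, row] in pixels, amid what is visible of it).
The state is a dict: "time_s": time; "joints": joint angles; "qd": joint speeds; "joint_torque": joint torques, N m; "tcp_pos": TCP position; "eef_rot": TCP orientation; "contact_force": force on the tool from outside, world axes, zero at the start; "moment": the same for the moment, N m; "gripper_width": finger opening in m; "gripper_force": force on a finger pad.
Only numpy, scipy, OpenCV 4.12 (cv2) and the standard library are available. Lean on these libraries where they do the work, as an engineer would, in place of code of your own. Each camera call takes 0.05 s, during which the arm holds its last target. There are 200 camera calls.

## Working session

There is one attempt and no reset: what is moved stays moved. The work goes in short steps, Python scripts to look and compute and a shell command to move; the robot and the scene stay as the last step left them, time stands still between calls to the robot, and variables do not carry over. Pictures are saved under pics/ and viewed, at most 16 in all, crops included, and the job is handed in when it is done.

```bash
ls; mkdir -p pics; cat > h.py <<'E'
import numpy as np, cv2
from plant import get_state, imaging, r, finder
def shot(cam,fn=None):
    st=get_state(); p,d=imaging.capture(cam)
    if fn: cv2.imwrite('pics/'+fn,p[:,:,::-1])
    return st,p,d
def cam2world(cam,st):
    c=imaging.get_calibration(cam)
    if 'hand_eye' in c:
        from scipy.spatial.transform import Rotation as R
        T=np.eye(4); T[:3,:3]=R.from_euler('xyz',st['eef_rot'],degrees=True).as_matrix(); T[:3,3]=st['tcp_pos']
        return c,T@np.array(c['hand_eye'])
    Rm=cv2.Rodrigues(np.array(c['rvec'],float))[0]; T=np.eye(4); T[:3,:3]=Rm.T; T[:3,3]=-Rm.T@np.array(c['tvec']).ravel(); return c,T
def cloud(cam,st,d):
    c,T=cam2world(cam,st); v,u=np.mgrid[:d.shape[0],:d.shape[1]]
    P=np.stack([(u-c['cx'])/c['fx']*d,(v-c['cy'])/c['fy']*d,d],-1)
    W=P@T[:3,:3].T+T[:3,3]; W[d<=0]=np.nan; return W
E
python3 - <<'E'
from h import *
print({k:(np.round(v,3).tolist()) for k,v in get_state().items()})
for cam in ('top','side'):
    st,p,d=shot(cam,cam+'0.png'); W=cloud(cam,st,d)
    for n in ('guard_unit','spindle_stand','stick_mat','stick_grip','reel_1_centre','amber_bottle','teal_beaker'):
        for o in finder.cut_out(cam,n)[:5]:
            m=o['region']; Q=W[m]; 
            print(cam,n,round(o['p'],2),np.round(o['pixel']).tolist(),m.sum(),np.round(np.nanmedian(Q,0),3),np.round(np.nanpercentile(Q,[2,98],axis=0),3).tolist(),p[m].mean(0).astype(int))
E
```

```text
pics
{'time_s': 0.0, 'joints': [-50.299, 20.591, 0.634, -0.019, -70.136, -16.505], 'qd': [0.113, 0.057, -0.082, -0.013, -0.059, -0.04], 'joint_torque': [0.001, -58.272, 29.305, 6.997, 0.007, -0.0], 'tcp_pos': [0.266, -0.62, 0.226], 'eef_rot': [179.906, -0.009, -156.81], 'contact_force': [-0.148, 0.031, 0.588], 'moment': [-0.051, 0.027, 0.017], 'gripper_force': 0.0, 'gripper_width': 0.088}
top guard_unit 0.72 [232.0, 233.0] 8399 [ 0.444 -0.113  0.001] [[0.368, -0.335, -0.005], [0.524, 0.112, 0.073]] [227 225 226]
top stick_mat 0.6 [181.0, 171.0] 1906 [0.628 0.049 0.001] [[0.565, -0.066, -0.005], [0.661, 0.208, 0.007]] [71 62 44]
top stick_grip 0.78 [167.0, 179.0] 1111 [0.601 0.093 0.015] [[0.573, -0.024, 0.001], [0.628, 0.169, 0.079]] [213 155 107]
top reel_1_centre 0.51 [257.0, 192.0] 269 [ 0.565 -0.177  0.049] [[0.541, -0.201, 0.031], [0.593, -0.152, 0.055]] [239 161  50]
top amber_bottle 0.69 [347.0, 168.0] 475 [ 0.622 -0.427  0.094] [[0.606, -0.454, 0.006], [0.654, -0.405, 0.117]] [148 126  91]
top teal_beaker 0.57 [365.0, 216.0] 218 [ 0.491 -0.486  0.066] [[0.444, -0.507, -0.001]
[... 471 characters left out ...]
6  0.003] [[0.375, -0.349, -0.0], [0.52, 0.054, 0.073]] [200 194 193]
side stick_grip 0.69 [283.0, 192.0] 289 [0.605 0.113 0.018] [[0.58, -0.03, 0.006], [0.632, 0.165, 0.078]] [201 134 104]
side reel_1_centre 0.61 [289.0, 215.0] 151 [ 0.569 -0.198  0.044] [[0.547, -0.208, 0.027], [0.597, -0.166, 0.052]] [206 143  77]
side reel_1_centre 0.38 [248.0, 220.0] 1962 [ 0.436 -0.106  0.004] [[0.376, -0.345, -0.0], [0.518, 0.02, 0.073]] [201 195 194]
side amber_bottle 0.61 [332.0, 232.0] 472 [ 0.636 -0.452  0.086] [[0.612, -0.463, 0.01], [0.679, -0.277, 0.116]] [159 131  93]
side teal_beaker 0.67 [276.0, 251.0] 1234 [ 0.462 -0.517  0.078] [[0.429, -0.533, 0.004], [0.503, -0.449, 0.108]] [117 133 121]
```

```bash
python3 - <<'E'
import cv2
p=cv2.imread('pics/top0.png'); c=p[120:290,100:400]; cv2.imwrite('pics/top0c.png',cv2.resize(c,(795,450),interpolation=cv2.INTER_CUBIC))
E
```

```text
(no output)
```

View pics/top0.png

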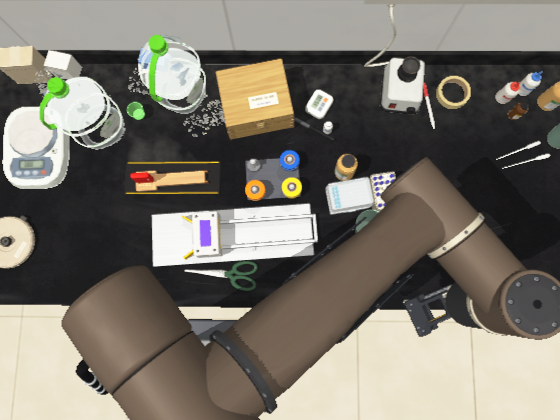

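View pics/top0c.png

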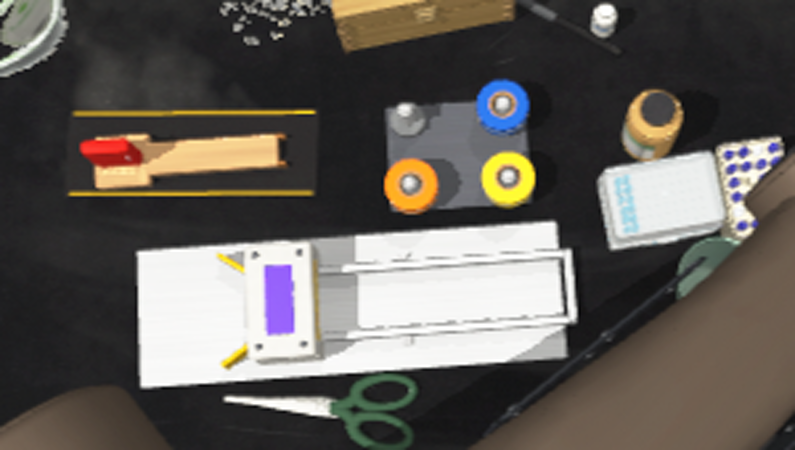

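Three reels on the stand: orange (255,190), yellow (292,187), blue (289,159); the spindle at (253,165) is empty. No pink or red look-alike is visible. The stick lies on its mat, with the handle at (142,177) and the nose at (208,178). The guard is at (205,233) and feeds to the right (world −y).

```bash
cat > m.py <<'E'
from h import *
def near(W,lo,hi): return np.all((W>=lo)&(W<=hi),-1)
def rect(Q):
    c,s,a=cv2.minAreaRect((Q[:,:2]*1000).astype(np.float32)); return np.round(c,1),np.round(s,1),round(a,2)
HSV={'orange':((8,20)),'yellow':((25,34)),'blue':((100,120))}
def reels(p,W,zlo=0.02,zhi=0.06):
    h=cv2.cvtColor(p,cv2.COLOR_RGB2HSV); out={}
    for n,(a,b) in HSV.items():
        m=(h[...,0]>=a)&(h[...,0]<=b)&(h[...,1]>150)&(h[...,2]>100)&(W[...,2]>zlo)&(W[...,2]<zhi)
        Q=W[m]
        if len(Q)<20: continue
        top=np.nanpercentile(Q[:,2],90); T=Q[Q[:,2]>top-0.006]
        c,rad=cv2.minEnclosingCircle((T[:,:2]*1000).astype(np.float32))
        out[n]=(np.round(c,1).tolist(),round(rad,1),round(top*1000,1),len(T),np.round(np.median(T[:,:2],0)*1000,1))
    return out
E
python3 - <<'E'
from m import *
st,p,d=shot('top'); W=cloud('top',st,d)
m=near(W,[.35,-.1,.066],[.55,.1,.082]); print('housing',rect(W[m]),m.sum())
m=near(W,[.35,-.36,.014],[.55,-.08,.03]); print('rails',rect(W[m]),m.sum())
m=near(W,[.35,0,.02],[.55,.15,.035]); print('funnel',rect(W[m]),m.sum())
h=cv2.cvtColor(p,cv2.COLOR_RGB2HSV)
R=near(W,[.53,-.1,-.01],[.72,.25,.09])
red=R&((h[...,0]<6)|(h[...,0]>174))&(h[...,1]>150)&(W[...,2]>.065); print('handle top',rect(W[red]),red.sum(), np.median(W[red],0))
wood=R&(h[...,0]>8)&(h[...,0]<18)&(W[...,2]>.008)&(W[...,2]<.025)&(h[...,1]<160); print('wood',rect(W[wood]),wood.sum())
yl=R&(h[...,0]>18)&(h[...,0]<30)&(h[...,1]>150)&(W[...,2]<.01); print('lines',rect(W[yl]),yl.sum())
print(reels(p,W))
E
```

```text
housing (array([440.6, -44.2]), array([119.4,  69.5]), 4.37) 1000
rails (array([ 462.3, -206.2]), array([174.5, 289. ]), 21.75) 660
funnel (array([436.7,  13.3]), array([122.6,  27.4]), 5.27) 50
handle top (array([600.3, 145.2]), array([15.9, 49.6]), 4.82) 111 [0.59961789 0.14472924 0.07633983]
wood (array([653.5,  76.3]), array([152.2, 210.6]), 5.36) 257
lines (array([614.1,  70.3]), array([ 99.2, 268.7]), 0.85) 324
{'orange': ([680.1, -545.5], 413.4, np.float64(52.9), 200, array([ 569.2, -178.5])), 'yellow': ([575.9, -279.7], 27.7, np.float64(51.9), 186, array([ 573.6, -279.2])), 'blue': ([656.3, -272.2], 27.8, np.float64(52.3), 153, array([ 653.2, -270.2]))}
```

```bash
python3 -m handwheel '[[0,3,4,2,0],[0,6,9,4,0],[0,9,14,5,0],[0,12,19,6,0],[0,15,23,7,0],[0,17,26,8,0],[0,20,30,8,0],[0,22,34,8,0]]'
```

```text
time_s: 1.85
tcp_pos: [0.4868, -0.2791, 0.3068]
eef_rot: [-180.0, 0.0, -156.8]
contact_force: [0.9, -0.9, -0.3]
gripper_width: 0.0876
gripper_force: 0.0
```

```bash
python3 - <<'E'
from m import *
st,p,d=shot('wrist','w1.png'); W=cloud('wrist',st,d); print(reels(p,W,.03,.06))
st,p,d=shot('top'); W=cloud('top',st,d); 
m=near(W,[.66,-.32,.06],[.78,-.05,.3]); print('box',m.sum(),np.percentile(W[m],[1,50,99],axis=0).round(3).tolist())
m=near(W,[.58,-.47,.06],[.7,-.38,.13]); print('bottle',m.sum(),rect(W[m]))
E
```

```text
{'orange': ([568.9, -175.7], 27.8, np.float64(52.3), 838, array([ 565.2, -178.3])), 'blue': ([654.3, -273.1], 26.9, np.float64(52.1), 363, array([ 642.1, -279.8]))}Traceback (most recent call last):
  File "<stdin>", line 4, in <module>
    return _quantile_unchecked(
        a, q, axis, out, overwrite_input, method, keepdims, weights)
    return _ureduce(a,
                    func=_quantile_ureduce_func,
    ...<5 lines>...
                    overwrite_input=overwrite_input,
                    method=method)
    r = func(a, **kwargs)
    result = _quantile(arr,
                       quantiles=q,
    ...<2 lines>...
                       out=out,
                       weights=wgt)
    slices_having_nans = np.isnan(arr[-1, ...])
                                  ~~~^^^^^^^^^
IndexError: index -1 is out of bounds for axis 0 with size 0
```

View pics/w1.png

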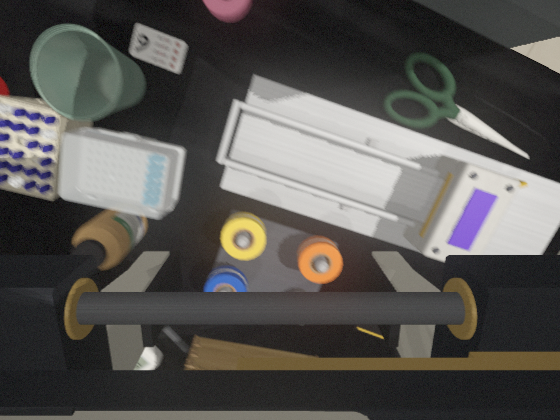

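View from the wrist: yellow at (243,237), orange at (320,262), blue at (225,285), and a pink look-alike far off at (228,5). The reels agree with the top camera. I'm going for orange first.

```bash
python3 -m handwheel '[[0,1,2,-3,10],[0,2,4,-6,20],[0,4,6,-9,30],[0,5,8,-12,40],[0,7,9,-15,50],[0,8.1,10.4,-18,60],[0,8.1,10.4,-19,71],[0,8.1,10.4,-19,71]]' 25
python3 - <<'E'
from m import *
st,p,d=shot('wrist','w2.png'); W=cloud('wrist',st,d); print(st['tcp_pos'],st['eef_rot'],reels(p,W,.03,.06))
E
```

```text
time_s: 2.95
tcp_pos: [0.5662, -0.1766, 0.1156]
eef_rot: [179.9, 0.0, -85.9]
contact_force: [0.2, 0.5, 0.4]
gripper_width: 0.0876
gripper_force: 0.0
[ 0.56624131 -0.17662292  0.11562246] [ 1.79880725e+02  3.95829910e-03 -8.58622089e+01] {'orange': ([569.4, -176.9], 27.9, np.float64(52.1), 3231, array([ 572. , -181.4])), 'yellow': ([578.5, -281.2], 26.0, np.float64(52.0), 173, array([ 589.9, -295. ])), 'blue': ([657.4, -273.6], 27.9, np.float64(51.9), 5121, array([ 656.1, -275.5]))}
```

View pics/w2.png

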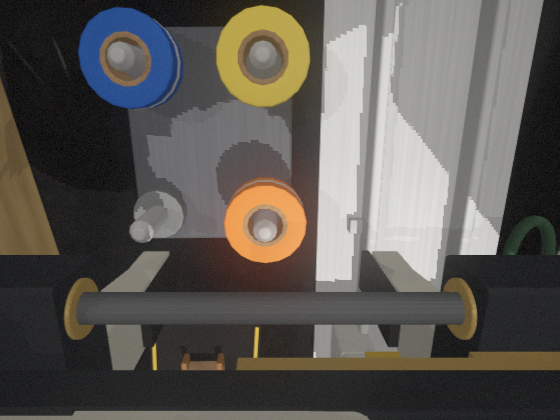

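Close view: the orange reel is at (266,225), between the fingers, with the empty spindle beside it. Next I descend, grip and lift.

```bash
python3 -m handwheel '[[0,0.2,0,-4,0],[0,0.2,0,-8.6,0],[0,0.2,0,-8.6,0],[1,0.2,0,-8.6,0],[1,0.2,0,-8.6,0],[1,0.2,0,-8.6,0],[1,0.2,0,-8.6,0],[1,0.2,0,-8.6,0]]' 25 && python3 -m handwheel '[[1,0,0,3,0],[1,0,0,6,0],[1,0,0,9,0],[1,0,0,9,0]]'
```

```text
time_s: 4.0
tcp_pos: [0.5695, -0.1764, 0.0317]
eef_rot: [-179.9, -0.0, -85.8]
contact_force: [-0.7, 1.0, 6.3]
gripper_width: 0.0562
gripper_force: 25.0
time_s: 4.5
tcp_pos: [0.5703, -0.1765, 0.1232]
eef_rot: [-179.7, -0.0, -85.8]
contact_force: [1.0, -0.6, -1.3]
gripper_width: 0.0557
gripper_force: 25.0
```

```bash
python3 -m handwheel '[[1,0,2,5,0],[1,0,7,6,0],[1,0,12.5,6,0],[1,0,18,6,0],[1,-2,23.5,5,0],[1,-6,26.5,3,0],[1,-10.5,27.7,0,0],[1,-14.1,27.7,-3,0]]' && python3 -m handwheel '[[1,0,0,-3,0],[1,0,0,-5,0],[1,0,0,-5,0],[1,0,0,-5,0]]'
```

```text
time_s: 5.5
tcp_pos: [0.4257, 0.1009, 0.0892]
eef_rot: [180.0, -0.0, -85.7]
contact_force: [-0.4, 1.0, -1.6]
gripper_width: 0.0558
gripper_force: 25.0
time_s: 6.0
tcp_pos: [0.428, 0.1006, 0.0409]
eef_rot: [180.0, -0.0, -85.8]
contact_force: [0.2, -0.5, -0.3]
gripper_width: 0.0563
gripper_force: 25.0
```

```bash
python3 -m handwheel '[[1,0.1,0,-1.5,0],[1,0.1,0,-2.7,0],[1,0.1,0,-2.95,0],[1,0.1,0,-2.95,0]]' && python3 -m handwheel '[[0.5,0,0,0,0],[0,0,0,0,0],[0,0,0,0,0],[0,0,0,0,0],[0,0,0,4,0],[0,0,0,9,0],[0,0,0,14,0],[0,0,0,14,0]]'
python3 - <<'E'
from m import *
st,p,d=shot('wrist','w3.png'); W=cloud('wrist',st,d); print(st['tcp_pos'],reels(p,W,.02,.06))
st,p,d=shot('top','t3.png'); W=cloud('top',st,d); print(reels(p,W,.02,.06))
h=cv2.cvtColor(p,cv2.COLOR_RGB2HSV)
R=near(W,[.53,-.1,-.01],[.72,.25,.09])
red=R&((h[...,0]<6)|(h[...,0]>174))&(h[...,1]>150)&(W[...,2]>.065); print('handle top',rect(W[red]),red.sum())
E
```

```text
time_s: 6.5
tcp_pos: [0.4289, 0.1005, 0.0112]
eef_rot: [180.0, -0.0, -85.8]
contact_force: [-0.1, 0.8, -0.7]
gripper_width: 0.0561
gripper_force: 25.0
time_s: 7.5
tcp_pos: [0.431, 0.1019, 0.155]
eef_rot: [-179.6, 0.2, -85.8]
contact_force: [0.0, -0.1, 0.3]
gripper_width: 0.0874
gripper_force: 0.0
[0.43097622 0.10191555 0.15502081] {'orange': ([429.1, 104.8], 26.6, np.float64(30.1), 721, array([434.5, 117.4]))}
{'orange': ([610.6, -406.9], 566.2, np.float64(32.6), 146, array([430.1,  96.3])), 'yellow': ([575.6, -280.0], 27.6, np.float64(52.2), 171, array([ 574.4, -279.5])), 'blue': ([656.2, -272.8], 27.8, np.float64(51.7), 159, array([ 656.1, -270.6]))}
handle top (array([600.1, 145.1]), array([16. , 49.1]), 4.53) 115
```

View pics/w3.png

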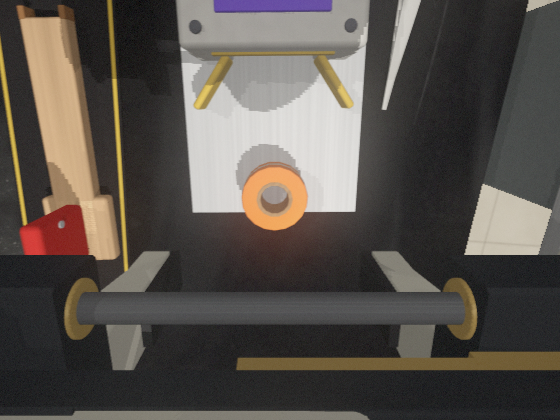

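The reel lies flat at (275,198), centred between the funnel tips at columns 200 and 350. Next I take the stick: handle top (600.2, 145.1), yaw about −85.3°.

```bash
python3 -m handwheel '[[0,5,1,0,0],[0,10,2.5,0,0.4],[0,15,4,-1,0.4],[0,16.9,4.3,-4,0.4],[0,16.9,4.3,-8,0.4],[0,16.9,4.3,-11.6,0.4],[0,16.9,4.3,-11.6,0.4],[0,16.9,4.3,-11.6,0.4]]' 60 && python3 -m handwheel '[[1,0,0,0,0],[1,0,0,0,0],[1,0,0,0,0],[1,0,0,0,0],[1,0,0,0,0],[1,0,0,0,0],[1,0,0,0,0]]'
```

```text
time_s: 8.6
tcp_pos: [0.5981, 0.1436, 0.0354]
eef_rot: [180.0, -0.0, -85.4]
contact_force: [1.3, -0.2, 0.9]
gripper_width: 0.0877
gripper_force: 0.0
time_s: 9.48
tcp_pos: [0.5979, 0.1436, 0.035]
eef_rot: [-180.0, -0.0, -85.4]
contact_force: [0.4, 0.6, 1.0]
gripper_width: 0.0233
gripper_force: 0.2
```

```bash
python3 -m handwheel '[[1,0,0,0,0],[1,0,0,0,0],[1,0,0,0,0],[1,0,0,0,0]]' && python3 -m handwheel '[[1,0,0,3,0],[1,0,0,6,0],[1,-2,3,8,0],[1,-2,3,8,0]]'
python3 - <<'E'
from m import *
st,p,d=shot('wrist','w4.png'); print(st['tcp_pos'],st['gripper_force'])
W=cloud('wrist',st,d); h=cv2.cvtColor(p,cv2.COLOR_RGB2HSV)
wood=(h[...,0]>5)&(h[...,0]<20)&(h[...,1]>60)&(W[...,2]>.05)&(W[...,1]<.15)
Q=W[wood]; print(len(Q),np.percentile(Q,[1,50,99],axis=0).round(3).tolist())
E
```

```text
time_s: 9.98
tcp_pos: [0.5979, 0.1436, 0.0351]
eef_rot: [-180.0, 0.0, -85.4]
contact_force: [1.6, 1.0, -1.1]
gripper_width: 0.0159
gripper_force: 59.9
time_s: 10.48
tcp_pos: [0.5774, 0.1751, 0.1167]
eef_rot: [-179.9, 0.1, -85.3]
contact_force: [-0.2, 0.6, -2.4]
gripper_width: 0.0155
gripper_force: 59.9
[0.57743645 0.1751018  0.11669388] 59.89841938018799
16977 [[0.549, 0.054, 0.096], [0.583, 0.1, 0.099], [0.603, 0.15, 0.214]]
```

View pics/w4.png

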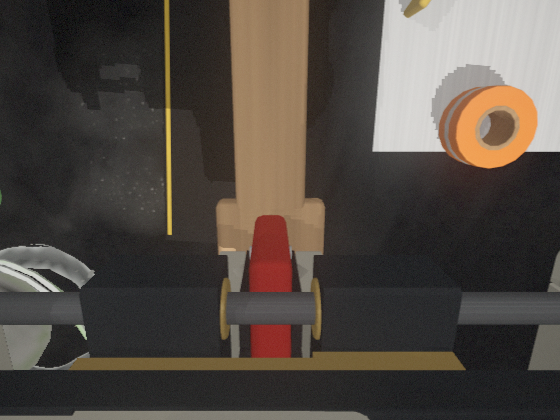

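The stick is held level, with the blade top at z ≈ 0.098. I bring it behind the reel and lower it.

```bash
python3 -m handwheel '[[1,-3,4,0,-0.3],[1,-7,8,0,-0.3],[1,-11,11.5,0,-0.3],[1,-15,14.5,0,-0.3],[1,-16.6,15.2,0,-0.3],[1,-16.6,15.2,-3,-0.3],[1,-16.6,15.2,-6,-0.3],[1,-16.6,15.2,-6,-0.3]]'
python3 - <<'E'
from m import *
st,p,d=shot('wrist','w5.png'); print(st['tcp_pos'],st['eef_rot'])
W=cloud('wrist',st,d); print(reels(p,W,.015,.04))
h=cv2.cvtColor(p,cv2.COLOR_RGB2HSV)
wood=(h[...,0]>5)&(h[...,0]<20)&(h[...,1]>60)&(h[...,1]<190)&(W[...,2]>.03)&(W[...,2]<.06)&(W[...,1]<.26)&(W[...,1]>.1)
Q=W[wood]; print(len(Q),np.percentile(Q,[1,50,99],axis=0).round(3).tolist(),rect(Q))
E
```

```text
time_s: 11.52
tcp_pos: [0.4108, 0.3231, 0.0527]
eef_rot: [179.8, -0.3, -85.8]
contact_force: [0.1, 1.1, -1.2]
gripper_width: 0.0156
gripper_force: 59.9
[0.41082496 0.32306739 0.05266031] [179.78201493  -0.28034592 -85.76837899]
{}
10270 [[0.399, 0.201, 0.033], [0.417, 0.228, 0.035], [0.436, 0.259, 0.037]] (array([417.5, 230.7]), array([36.1, 61. ]), 4.52)
```

View pics/w5.png

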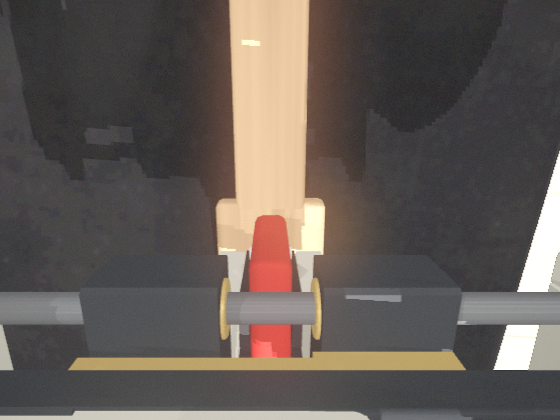

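```bash
python3 -m handwheel '[[1,0.15,0,-1.2,0],[1,0.15,0,-1.8,0],[1,0.15,0,-1.8,0],[1,0.15,0,-1.8,0]]'
python3 - <<'E'
from m import *
st,p,d=shot('top','t6.png'); print(st['tcp_pos'],st['eef_rot'])
W=cloud('top',st,d); 
h=cv2.cvtColor(p,cv2.COLOR_RGB2HSV)
R=near(W,[.38,.06,.008],[.47,.28,.04])
wood=R&(h[...,0]>5)&(h[...,0]<24)&(h[...,1]>40)
Q=W[wood]; low=Q[Q[:,2]<.021]; print('blade',len(low),rect(low)); hi=Q[Q[:,2]>.022]; print('reel',len(hi),rect(hi))
m=near(W,[.35,-.1,.066],[.55,.1,.082]); print('housing',rect(W[m]),m.sum())
cv2.imwrite('pics/t6c.png',cv2.resize(p[180:280,80:240,::-1],(800,500),interpolation=cv2.INTER_CUBIC))
E
```

```text
time_s: 12.08
tcp_pos: [0.4135, 0.3257, 0.0374]
eef_rot: [-180.0, 0.0, -85.7]
contact_force: [-0.3, -0.6, -2.3]
gripper_width: 0.0156
gripper_force: 59.9
[0.41345159 0.32574617 0.03738232] [-1.79980870e+02  2.04988573e-02 -8.57016933e+01]
blade 554 (array([419.2, 176.8]), array([ 48.4, 207.1]), 4.19)
reel 272 (array([427.5, 172.8]), array([ 51.9, 199.4]), 0.27)
housing (array([440.2, -43.9]), array([118.6,  69.7]), 4.76) 994
```

View pics/t6c.png

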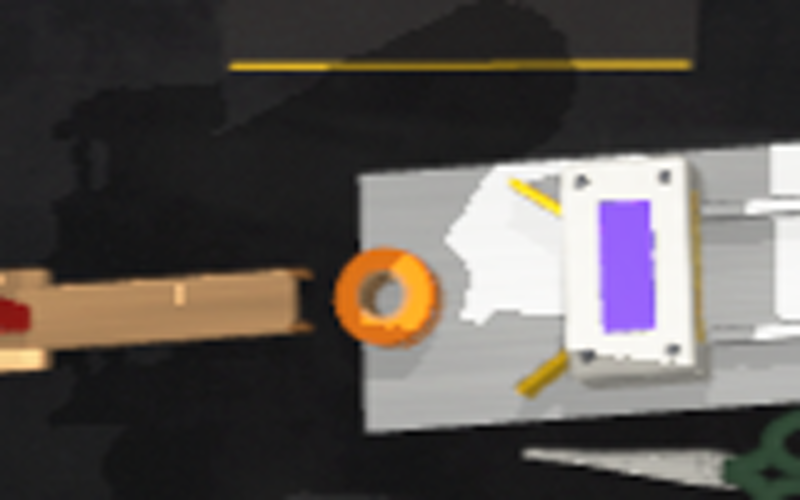

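The top crop shows the stick (nose at about 300,297) in line with the reel (385,297) and the funnel centre. I push along the feed.

```bash
python3 -m handwheel '[[1,0,0,-0.2,0],[1,0.12,-1.5,-0.25,0],[1,0.23,-3,-0.25,0],[1,0.35,-4.5,-0.25,0],[1,0.46,-6,-0.25,0],[1,0.58,-7.5,-0.25,0],[1,0.69,-9,-0.25,0],[1,0.81,-10.5,-0.25,0]]' && python3 -m handwheel '[[1,0.12,-1.5,0,0],[1,0.23,-3,0,0],[1,0.35,-4.5,0,0],[1,0.46,-6,0,0],[1,0.58,-7.5,0,0],[1,0.69,-9,0,0],[1,0.81,-10.5,0,0],[1,0.92,-12,0,0]]' && python3 -m handwheel '[[1,0.12,-1.4,0,0],[1,0.14,-1.7,0,0],[1,0.14,-1.7,0,0]]'
python3 - <<'E'
from m import *
st,p,d=shot('top','t7.png'); print(st['tcp_pos'],st['eef_rot'])
cv2.imwrite('pics/t7c.png',cv2.resize(p[180:280,130:290,::-1],(800,500),interpolation=cv2.INTER_CUBIC))
E
```

```text
time_s: 13.12
tcp_pos: [0.4215, 0.2196, 0.0346]
eef_rot: [-180.0, 0.0, -85.7]
contact_force: [0.7, 0.2, -3.0]
gripper_width: 0.0159
gripper_force: 59.9
time_s: 14.12
tcp_pos: [0.4307, 0.0996, 0.0346]
eef_rot: [-180.0, 0.0, -85.7]
contact_force: [-0.2, 0.4, -2.2]
gripper_width: 0.0158
gripper_force: 59.9
time_s: 14.5
tcp_pos: [0.4321, 0.0833, 0.0346]
eef_rot: [180.0, -0.0, -85.7]
contact_force: [-0.3, 1.6, -1.5]
gripper_width: 0.0161
gripper_force: 59.9
[0.43207807 0.08334376 0.0345773 ] [ 1.79999244e+02 -2.99905260e-03 -8.57402483e+01]
```

View pics/t7c.png

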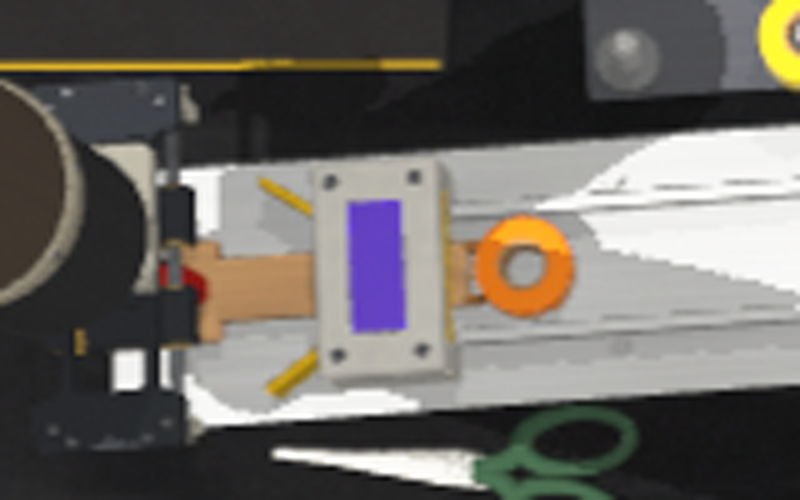

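The orange reel is through and lies clear in the outfeed at crop (525,265). I retract the stick and park it on the feed line.

```bash
python3 -m handwheel '[[1,-0.2,3,0,0],[1,-0.6,7.5,0,0],[1,-0.95,12,0,0],[1,-1.3,17,0,0],[1,-1.7,22,0,0],[1,-2.05,26.5,0,0],[1,-2.2,28.6,-0.1,0],[1,-2.2,28.6,-0.15,0]]' && python3 -m handwheel '[[1,0,0,-0.05,0],[0.5,0,0,-0.05,0],[0.5,0,0,-0.05,0],[0.5,0,0,-0.05,0],[0.5,0,0,4,0],[0.5,0,0,8,0],[0.5,2,-3,11,-8],[0.5,4,-8,11,-16]]'
```

```text
time_s: 15.55
tcp_pos: [0.41, 0.3718, 0.033]
eef_rot: [-179.9, 0.1, -85.6]
contact_force: [-0.1, 2.3, 1.6]
gripper_width: 0.0156
gripper_force: 59.9
time_s: 16.55
tcp_pos: [0.4516, 0.2906, 0.1458]
eef_rot: [-179.8, 0.3, -101.8]
contact_force: [0.4, -0.3, -0.5]
gripper_width: 0.0438
gripper_force: 0.0
```

```bash
python3 -m handwheel '[[0.14,2,-6,0,-8],[0.14,4,-12,0,-16],[0.14,6,-18,0,-24],[0.14,8,-24,0,-24],[0.14,10,-30,0,-24],[0.14,11,-36,0,-24],[0.14,12,-42,0,-24],[0.14,12.4,-48,0,-24]]' 25 && python3 -m handwheel '[[0.14,0,-5,0,0],[0.14,0,-9,0,0],[0.14,0,-9,-2,0],[0.14,0,-9,-2,0]]'
python3 - <<'E'
from m import *
st,p,d=shot('wrist','w8.png'); W=cloud('wrist',st,d); print(st['tcp_pos'],st['eef_rot'],reels(p,W,.03,.06))
E
```

```text
time_s: 17.55
tcp_pos: [0.5739, -0.1928, 0.1429]
eef_rot: [180.0, -0.0, -125.7]
contact_force: [1.2, 0.8, 0.5]
gripper_width: 0.0753
gripper_force: 0.0
time_s: 18.05
tcp_pos: [0.5722, -0.2808, 0.1213]
eef_rot: [179.8, -0.1, -125.8]
contact_force: [0.0, 0.2, -0.1]
gripper_width: 0.0752
gripper_force: 0.0
[ 0.57222781 -0.280796    0.12125543] [ 1.79792539e+02 -7.30879590e-02 -1.25806138e+02] {'blue': ([654.8, -269.8], 27.4, np.float64(52.0), 490, array([ 636.2, -272. ]))}
```

```bash
python3 -m handwheel '[[0.14,0.35,0,-4,0],[0.14,0.35,0,-8,0],[0.14,0.35,0,-9.1,0],[1,0.35,0,-9.1,0],[1,0.35,0,-9.1,0],[1,0.35,0,-9.1,0],[1,0.35,0,-9.1,0],[1,0.35,0,-9.1,0]]' 25 && python3 -m handwheel '[[1,0,0,3,0],[1,0,0,6,0],[1,0,0,9,0],[1,0,0,13,10],[1,0,0,15,20],[1,0,3,15,30],[1,0,8,15,40],[1,0,8,15,40]]'
```

```text
time_s: 19.1
tcp_pos: [0.5786, -0.2806, 0.0339]
eef_rot: [-179.9, 0.1, -125.7]
contact_force: [-1.5, 2.3, 7.2]
gripper_width: 0.0548
gripper_force: 25.0
time_s: 20.1
tcp_pos: [0.5776, -0.198, 0.183]
eef_rot: [-179.9, 0.0, -85.4]
contact_force: [0.5, 0.2, -0.1]
gripper_width: 0.055
gripper_force: 25.0
```

```bash
python3 -m handwheel '[[1,0,6,0,0],[1,0,12,0,0],[1,0,18,0,0],[1,-1,24,-1,0],[1,-5,28,-3,0],[1,-9.5,29.8,-6,0],[1,-14,29.8,-9,0],[1,-14.8,29.8,-12.5,0]]' && python3 -m handwheel '[[1,0,0,-1,0],[1,0,0,-1,0],[1,0,0,-1,0]]'
python3 - <<'E'
from m import *
st,p,d=shot('wrist','w9.png'); print(st['tcp_pos'])
st,p,d=shot('side','s9.png'); W=cloud('side',st,d); print(reels(p,W,0.005,.1))
E
```

```text
time_s: 21.1
tcp_pos: [0.4276, 0.0973, 0.0572]
eef_rot: [-179.9, 0.1, -85.7]
contact_force: [1.1, -0.3, -1.8]
gripper_width: 0.0549
gripper_force: 25.0
time_s: 21.48
tcp_pos: [0.431, 0.098, 0.0481]
eef_rot: [-179.9, 0.0, -85.7]
contact_force: [-0.3, -0.0, 0.0]
gripper_width: 0.0545
gripper_force: 25.0
[0.43097694 0.09801284 0.04805037]
{'orange': ([-1116.4, 2146.1], 605.0, np.float64(84.7), 85, array([-1118.2,  2521.4])), 'yellow': ([433.1, 96.3], 30.7, np.float64(65.6), 24, array([433.2,  78. ])), 'blue': ([-90.1, 1103.4], 1592.4, np.float64(51.6), 50, array([ 644.6, -274.6]))}
```

View pics/w9.png

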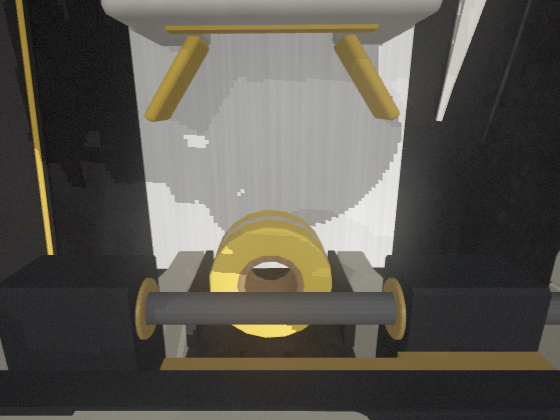

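The yellow reel is held centred on the funnel axis (column 271). I lower it and release.

```bash
python3 -m handwheel '[[1,0,0.1,-1.8,0],[1,0,0.1,-3.2,0],[1,0,0.1,-3.5,0],[1,0,0.1,-3.5,0],[1,0,0.1,-3.5,0]]' && python3 -m handwheel '[[0.3,0,0,0,0],[0,0,0,0,0],[0,0,0,0,0],[0,0,0,0,0],[0,0,0,4,0],[0,0,0,9,0],[0,0,4,12,0],[0,0,9,12,0]]'
python3 - <<'E'
from m import *
st,p,d=shot('top','t10.png'); W=cloud('top',st,d); print(st['tcp_pos'],st['eef_rot'],reels(p,W,.02,.06))
h=cv2.cvtColor(p,cv2.COLOR_RGB2HSV)
R=near(W,[.3,.2,-.01],[.72,.55,.09])
red=R&((h[...,0]<6)|(h[...,0]>174))&(h[...,1]>150)&(W[...,2]>.065); print('handle top',red.sum(), rect(W[red]) if red.sum() else '')
st,p,d=shot('wrist','w10.png'); W=cloud('wrist',st,d); h=cv2.cvtColor(p,cv2.COLOR_RGB2HSV)
red=R*0+((h[...,0]<6)|(h[...,0]>174))&(h[...,1]>150)&(W[...,2]>.065)&(W[...,2]<.09); red=red.astype(bool); print('handle top',red.sum(), rect(W[red]) if red.sum() else '')
E
```

```text
time_s: 22.2
tcp_pos: [0.43, 0.0988, 0.0126]
eef_rot: [-179.9, 0.0, -85.7]
contact_force: [0.1, -0.7, -0.5]
gripper_width: 0.0553
gripper_force: 25.0
time_s: 23.2
tcp_pos: [0.4308, 0.1902, 0.1351]
eef_rot: [-179.7, 0.2, -85.8]
contact_force: [0.8, 0.4, -1.0]
gripper_width: 0.088
gripper_force: 0.0
[0.43080199 0.190233   0.13510172] [-179.7322961     0.21552754  -85.7848609 ] {'orange': ([602.9, -293.0], 678.6, np.float64(33.1), 135, array([ 451.1, -123. ])), 'yellow': ([429.4, 99.9], 27.7, np.float64(30.6), 131, array([432.7,  99.8])), 'blue': ([656.1, -272.9], 27.7, np.float64(51.8), 168, array([ 653.9, -271.8]))}
handle top 111 (array([410.2, 370.6]), array([16.8, 49.6]), 3.91)
handle top 0
```

View pics/t10.png

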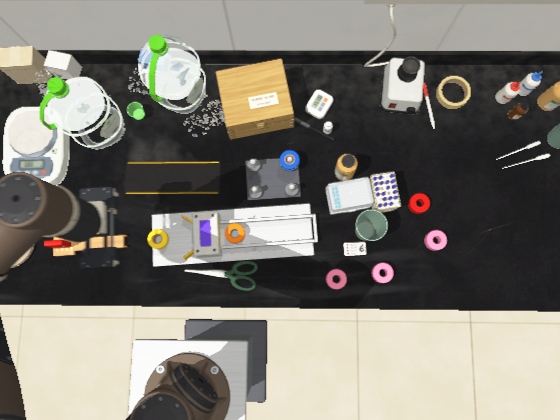

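Yellow lies at (158,239) in front of the funnel and orange sits in the outfeed at (235,233). The stick is at (90,243), undisturbed. The pink and red look-alikes are far right and left alone. I take the stick again.

```bash
python3 -m handwheel '[[0,-0.7,6,0,0],[0,-1.4,12,0,0],[0,-2.1,17,0,0],[0.3,-2.1,18,-3,0],[0.3,-2.1,18,-7,0],[0.3,-2.1,18,-10.1,0],[1,-2.1,18,-10.1,0],[1,-2.1,18,-10.1,0]]' 60 && python3 -m handwheel '[[1,0,0,0,0],[1,0,0,0,0],[1,0,0,0,0],[1,0,0,0,0],[1,0,0,0,0],[1,0,0,0,0]]'
```

```text
time_s: 24.3
tcp_pos: [0.409, 0.3689, 0.032]
eef_rot: [-180.0, 0.0, -85.7]
contact_force: [0.2, 0.1, 0.3]
gripper_width: 0.0466
gripper_force: 0.0
time_s: 25.05
tcp_pos: [0.4089, 0.3691, 0.0318]
eef_rot: [-179.9, 0.1, -85.7]
contact_force: [0.4, -0.5, 6.7]
gripper_width: 0.0157
gripper_force: 60.0
```

```bash
python3 -m handwheel '[[1,0,0,0.2,0],[1,0.15,-2,0.2,0],[1,0.3,-4,0.2,0],[1,0.4,-5.5,0.2,0],[1,0.54,-7,0.2,0],[1,0.65,-8.5,0.2,0],[1,0.77,-10,0.2,0],[1,0.89,-11.5,0.2,0]]' && python3 -m handwheel '[[1,0.12,-1.5,0,0],[1,0.23,-3,0,0],[1,0.35,-4.5,0,0],[1,0.46,-6,0,0],[1,0.58,-7.5,0,0],[1,0.69,-9,0,0],[1,0.81,-10.5,0,0],[1,0.92,-12,0,0]]' && python3 -m handwheel '[[1,0.12,-1.5,0,0],[1,0.23,-3,0,0],[1,0.35,-4.5,0,0],[1,0.39,-5.1,0,0],[1,0.39,-5.1,0,0]]'
python3 - <<'E'
from m import *
st,p,d=shot('top','t11.png'); print(st['tcp_pos'],st['eef_rot'])
cv2.imwrite('pics/t11c.png',cv2.resize(p[180:280,130:330,::-1],(800,400),interpolation=cv2.INTER_CUBIC))
E
```

```text
time_s: 26.05
tcp_pos: [0.4175, 0.2527, 0.0331]
eef_rot: [-180.0, 0.0, -85.7]
contact_force: [0.6, 0.8, -2.5]
gripper_width: 0.0155
gripper_force: 59.9
time_s: 27.05
tcp_pos: [0.4267, 0.1327, 0.0331]
eef_rot: [-180.0, 0.0, -85.7]
contact_force: [-0.6, 0.5, -1.7]
gripper_width: 0.0156
gripper_force: 59.9
time_s: 27.68
tcp_pos: [0.4304, 0.082, 0.033]
eef_rot: [180.0, -0.0, -85.8]
contact_force: [0.7, 0.3, -2.1]
gripper_width: 0.0157
gripper_force: 59.9
[0.43043338 0.08196111 0.03302626] [ 1.79983363e+02 -1.61963334e-02 -8.57511168e+01]
```

View pics/t11c.png

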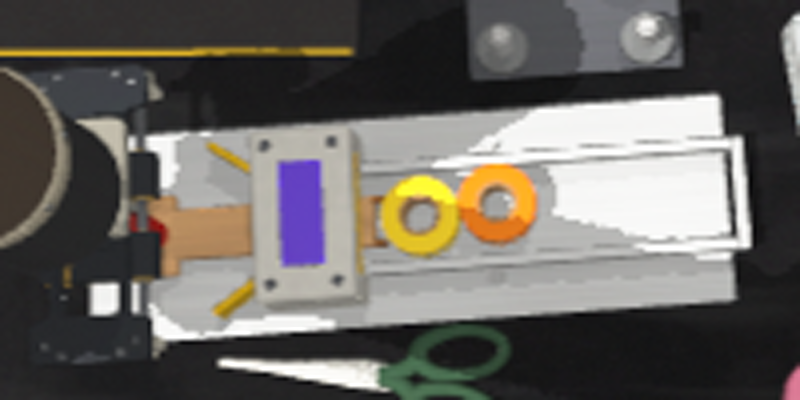

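Yellow (420,215) and orange (498,203) are both past the exit. I retract and park the stick, then fetch blue.

```bash
python3 -m handwheel '[[1,-0.2,3,0,0],[1,-0.6,7.5,0,0],[1,-0.95,12,0,0],[1,-1.3,17,0,0],[1,-1.7,22,0,0],[1,-2.05,26.5,0,0],[1,-2.2,28.6,-0.1,0],[1,-2.2,28.6,-0.15,0]]' && python3 -m handwheel '[[1,0,0,-0.05,0],[0.5,0,0,-0.05,0],[0.5,0,0,-0.05,0],[0.5,0,0,-0.05,0],[0.5,0,0,4,0],[0.5,0,0,8,0],[0.5,2,-3,11,-10],[0.5,5,-8,13,-20]]'
python3 - <<'E'
from m import *
st,p,d=shot('top'); W=cloud('top',st,d); 
m=near(W,[.66,-.36,.05],[.9,-.05,.3]); print('box',m.sum(),rect(W[m]),np.percentile(W[m],[1,50,99],axis=0).round(3).tolist())
m=near(W,[.58,-.47,.06],[.7,-.38,.13]); print('bottle',m.sum(),rect(W[m])); print(reels(p,W,.02,.06))
E
```

```text
time_s: 28.72
tcp_pos: [0.4087, 0.3708, 0.0318]
eef_rot: [-179.9, 0.1, -85.6]
contact_force: [-0.7, 3.4, 2.8]
gripper_width: 0.0157
gripper_force: 60.0
time_s: 29.72
tcp_pos: [0.459, 0.2887, 0.1632]
eef_rot: [-180.0, 0.1, -105.9]
contact_force: [1.1, 0.2, -0.3]
gripper_width: 0.0437
gripper_force: 0.0
box 3968 (array([ 779.8, -172.2]), array([240.2, 240.1]), 0.38) [[0.682, -0.278, 0.052], [0.813, -0.172, 0.104], [0.898, -0.071, 0.11]]
bottle 449 (array([ 619.7, -427.9]), array([82.7, 79.3]), 89.95)
{'orange': ([622.3, -525.1], 454.7, np.float64(32.5), 155, array([ 455.5, -178.5])), 'yellow': ([446.7, -121.9], 26.3, np.float64(30.4), 141, array([ 449.4, -122. ])), 'blue': ([656.4, -272.2], 27.4, np.float64(51.8), 150, array([ 656.1, -271.8]))}
```

```bash
python3 -m handwheel '[[0.14,2,-5.5,0,-10],[0.14,4,-11,0,-20],[0.14,6,-16.5,0,-30],[0.14,9,-22,0,-40],[0.14,12,-27,0,-49],[0.14,15,-32,0,-49],[0.14,17,-37.5,0,-49],[0.14,19,-43,0,-49]]' 25 && python3 -m handwheel '[[0.14,0.7,-5,0,0],[0.14,0.7,-10,0,0],[0.14,0.7,-13,-2,0],[0.14,0.7,-13,-4,0],[0.14,0.7,-13,-4,0]]'
python3 - <<'E'
from m import *
st,p,d=shot('wrist','w12.png'); W=cloud('wrist',st,d); print(st['tcp_pos'],st['eef_rot'],reels(p,W,.03,.06))
E
```

```text
time_s: 30.78
tcp_pos: [0.6485, -0.1436, 0.1611]
eef_rot: [180.0, -0.0, -154.7]
contact_force: [1.8, 2.0, -0.1]
gripper_width: 0.0749
gripper_force: 0.0
time_s: 31.4
tcp_pos: [0.6536, -0.2718, 0.1191]
eef_rot: [179.8, -0.2, -154.8]
contact_force: [-0.2, -0.5, 0.2]
gripper_width: 0.0749
gripper_force: 0.0
[ 0.65361895 -0.27182153  0.11912711] [ 179.83391954   -0.20715564 -154.78982404] {'orange': ([467.9, -177.4], 24.4, np.float64(30.8), 177, array([ 468.6, -189. ])), 'blue': ([657.6, -273.5], 27.9, np.float64(52.0), 3288, array([ 654.6, -275.4]))}
```

View pics/w12.png

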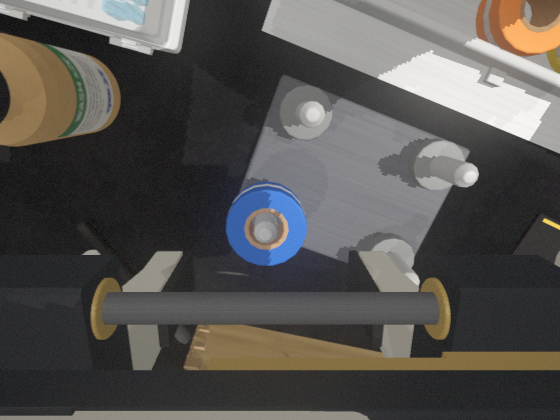

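The blue reel is at (266,228) between the fingers; the bottle (30,90) and the box are clear. I grip and lift.

```bash
python3 -m handwheel '[[0.14,0.3,-0.1,-4,0],[0.14,0.3,-0.1,-8,0],[0.14,0.3,-0.1,-8.9,0],[1,0.3,-0.1,-8.9,0],[1,0.3,-0.1,-8.9,0],[1,0.3,-0.1,-8.9,0],[1,0.3,-0.1,-8.9,0],[1,0.3,-0.1,-8.9,0]]' 25 && python3 -m handwheel '[[1,0,0,3,0],[1,0,0,6,0],[1,0,0,9,0],[1,0,0,13,0],[1,-2,3,15,10],[1,-4,7,15,20],[1,-6,11,15,30],[1,-7.5,15,15,40]]'
```

```text
time_s: 32.45
tcp_pos: [0.6598, -0.2726, 0.0348]
eef_rot: [-179.9, 0.1, -154.7]
contact_force: [-0.7, 2.4, 7.3]
gripper_width: 0.0555
gripper_force: 25.0
time_s: 33.45
tcp_pos: [0.5825, -0.1214, 0.1833]
eef_rot: [-180.0, 0.0, -114.4]
contact_force: [0.7, 0.9, -0.3]
gripper_width: 0.0554
gripper_force: 25.0
```

```bash
python3 -m handwheel '[[1,0,6,0,10],[1,0,12,0,20],[1,-1,18,-1,28.7],[1,-4,22,-3,28.7],[1,-8.5,22.1,-6,28.7],[1,-13,22.1,-9,28.7],[1,-15.2,22.1,-13.3,28.7],[1,-15.2,22.1,-13.3,28.7]]'
python3 - <<'E'
from m import *
st,p,d=shot('wrist','w13.png'); W=cloud('wrist',st,d); print(st['tcp_pos'],st['eef_rot'],st['gripper_width'],reels(p,W,.04,.09))
E
```

```text
time_s: 34.45
tcp_pos: [0.4283, 0.0971, 0.0479]
eef_rot: [179.8, -0.1, -86.0]
contact_force: [0.3, 0.5, -1.1]
gripper_width: 0.0553
gripper_force: 25.0
[0.42830918 0.09710974 0.04787902] [ 1.79754307e+02 -1.26386162e-01 -8.59723809e+01] 0.0553008802162153 {'blue': ([428.5, 96.0], 26.9, np.float64(65.1), 867, array([443.5,  98.9]))}
```

```bash
python3 -m handwheel '[[1,0.1,0.1,-1.8,0],[1,0.1,0.1,-3.2,0],[1,0.1,0.1,-3.6,0],[1,0.1,0.1,-3.6,0],[1,0.1,0.1,-3.6,0]]' && python3 -m handwheel '[[0.3,0,0,0,0],[0,0,0,0,0],[0,0,0,0,0],[0,0,0,0,0],[0,0,0,4,0],[0,0,0,9,0],[0,0,4,12,0],[0,0,9,12,0]]'
python3 - <<'E'
from m import *
st,p,d=shot('top','t14.png'); W=cloud('top',st,d); print(st['tcp_pos'],st['eef_rot'],reels(p,W,.02,.06))
h=cv2.cvtColor(p,cv2.COLOR_RGB2HSV)
R=near(W,[.3,.2,-.01],[.72,.55,.09])
red=R&((h[...,0]<6)|(h[...,0]>174))&(h[...,1]>150)&(W[...,2]>.065); print('handle top',red.sum(), rect(W[red]) if red.sum() else '')
E
```

```text
time_s: 35.12
tcp_pos: [0.4333, 0.0999, 0.0143]
eef_rot: [-179.9, 0.0, -86.0]
contact_force: [-0.3, 0.2, -0.6]
gripper_width: 0.0555
gripper_force: 25.0
time_s: 36.12
tcp_pos: [0.4338, 0.1912, 0.1366]
eef_rot: [-179.7, 0.2, -86.1]
contact_force: [0.4, 0.5, -0.3]
gripper_width: 0.0876
gripper_force: 0.0
[0.4337855  0.19119147 0.13659044] [-179.7369084     0.21188818  -86.08586869] {'orange': ([603.6, -297.8], 677.9, np.float64(32.4), 149, array([ 458. , -176.3])), 'yellow': ([446.6, -121.8], 26.6, np.float64(30.8), 143, array([ 449.2, -121.8])), 'blue': ([431.5, 98.4], 28.5, np.float64(30.7), 155, array([432.7,  99.1]))}
handle top 112 (array([408.5, 369.8]), array([15.6, 49.3]), 6.04)
```

```bash
python3 -m handwheel '[[0,-0.8,6,0,0.4],[0,-1.6,12,0,0.4],[0,-2.5,17,0,0.4],[0.3,-2.5,17.9,-3,0.4],[0.3,-2.5,17.9,-7,0.4],[0.3,-2.5,17.9,-10.2,0.4],[1,-2.5,17.9,-10.2,0.4],[1,-2.5,17.9,-10.2,0.4]]' 60 && python3 -m handwheel '[[1,0,0,0,0],[1,0,0,0,0],[1,0,0,0,0],[1,0,0,0,0],[1,0,0,0,0],[1,0,0,0,0]]'
```

```text
time_s: 37.17
tcp_pos: [0.4079, 0.3691, 0.0325]
eef_rot: [-180.0, 0.0, -85.6]
contact_force: [-0.8, -0.6, -0.4]
gripper_width: 0.0472
gripper_force: 0.0
time_s: 37.92
tcp_pos: [0.4079, 0.369, 0.0323]
eef_rot: [-180.0, 0.0, -85.6]
contact_force: [0.6, -0.1, 6.1]
gripper_width: 0.0157
gripper_force: 60.0
```

```bash
python3 -m handwheel '[[1,0.1,0,0.2,0],[1,0.25,-2,0.2,0],[1,0.4,-4,0.2,0],[1,0.5,-5.5,0.2,0],[1,0.64,-7,0.2,0],[1,0.75,-8.5,0.2,0],[1,0.87,-10,0.2,0],[1,0.99,-11.5,0.2,0]]' && python3 -m handwheel '[[1,0.12,-1.5,0,0],[1,0.23,-3,0,0],[1,0.35,-4.5,0,0],[1,0.46,-6,0,0],[1,0.58,-7.5,0,0],[1,0.69,-9,0,0],[1,0.81,-10.5,0,0],[1,0.92,-12,0,0]]' && python3 -m handwheel '[[1,0.12,-1.5,0,0],[1,0.23,-3,0,0],[1,0.35,-4.5,0,0],[1,0.4,-5.2,0,0],[1,0.4,-5.2,0,0]]'
python3 - <<'E'
from m import *
st,p,d=shot('top','t15.png'); W=cloud('top',st,d); print(st['tcp_pos'],st['eef_rot'],reels(p,W,.02,.06))
cv2.imwrite('pics/t15c.png',cv2.resize(p[180:280,130:330,::-1],(800,400),interpolation=cv2.INTER_CUBIC))
E
```

```text
time_s: 38.92
tcp_pos: [0.4175, 0.2527, 0.0336]
eef_rot: [-180.0, 0.0, -85.6]
contact_force: [-0.2, 0.2, -2.0]
gripper_width: 0.0158
gripper_force: 60.0
time_s: 39.92
tcp_pos: [0.4268, 0.1327, 0.0336]
eef_rot: [-180.0, 0.0, -85.6]
contact_force: [0.3, 1.4, -2.1]
gripper_width: 0.016
gripper_force: 60.0
time_s: 40.55
tcp_pos: [0.4304, 0.0808, 0.0335]
eef_rot: [180.0, -0.0, -85.7]
contact_force: [-0.1, 0.1, -1.8]
gripper_width: 0.0159
gripper_force: 60.0
[0.43039441 0.08079829 0.03347214] [ 1.79966097e+02 -2.46232543e-02 -8.56627026e+01] {'orange': ([619.5, -560.5], 426.1, np.float64(33.6), 98, array([ 471.1, -237.9])), 'yellow': ([451.0, -177.0], 27.2, np.float64(30.8), 134, array([ 452.5, -176.4])), 'blue': ([445.2, -121.0], 27.1, np.float64(30.7), 135, array([ 440.7, -121.4]))}
```

View pics/t15c.png

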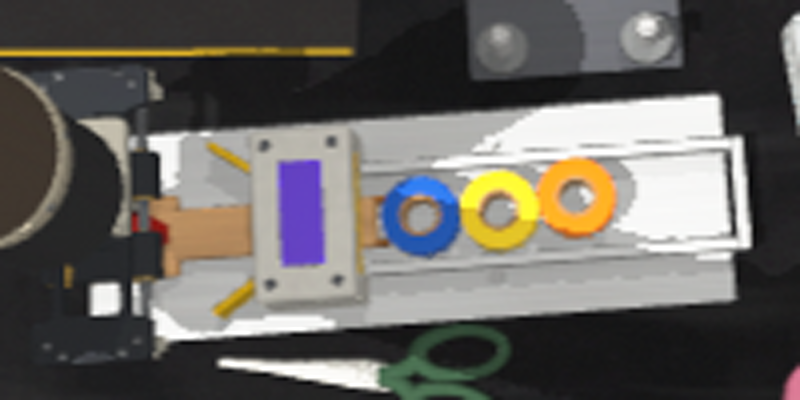

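All three are past the exit: blue (420,215), yellow (498,210), orange (575,197). Now the stick goes back to the mat.

```bash
python3 -m handwheel '[[1,-0.2,3,0,0],[1,-0.6,7.5,0,0],[1,-0.95,12,0,0],[1,-1.3,17,0,0],[1,-1.4,18,0.5,0],[1,-1.4,18,4,0],[1,-1.4,18,8,0],[1,-1.4,18,8,0]]' && python3 -m handwheel '[[1,4,-1,0,-1],[1,9,-3,0,-2],[1,14,-6,0,-3.5],[1,18,-9,0,-3.5],[1,19.7,-10,-2,-3.5],[1,19.7,-10,-6,-3.5],[1,19.7,-10,-6,-3.5]]'
python3 - <<'E'
from m import *
st,p,d=shot('top','t16.png'); print(st['tcp_pos'],st['eef_rot'],st['gripper_width']); W=cloud('top',st,d); print(reels(p,W,.02,.06))
st,p,d=shot('wrist','w16.png')
E
```

```text
time_s: 41.6
tcp_pos: [0.4177, 0.2629, 0.1164]
eef_rot: [-179.8, 0.2, -85.6]
contact_force: [0.1, 0.8, -2.0]
gripper_width: 0.016
gripper_force: 60.0
time_s: 42.48
tcp_pos: [0.6104, 0.1594, 0.0492]
eef_rot: [179.5, -0.2, -89.2]
contact_force: [-0.6, 0.2, -2.2]
gripper_width: 0.0157
gripper_force: 60.0
[0.61043847 0.15943174 0.04921462] [179.53748283  -0.21916487 -89.20108528] 0.015661678419420608
{'orange': ([698.6, -479.3], 478.0, np.float64(34.5), 89, array([ 469.6, -238.1])), 'yellow': ([443.0, -81.0], 121.1, np.float64(30.9), 153, array([ 452. , -170.7])), 'blue': ([445.2, -121.5], 27.3, np.float64(30.1), 156, array([ 441. , -122.1]))}
```

View pics/w16.png

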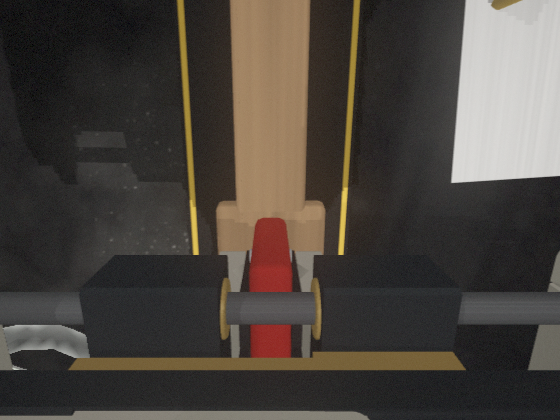

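The stick is over the mat, centred between the yellow lines (columns 190 and 345) and parallel to them. I lower it, release and withdraw.

```bash
python3 -m handwheel '[[1,0.1,0,-0.9,0],[1,0.1,0,-1.4,0],[1,0.1,0,-1.55,0],[1,0.1,0,-1.6,0],[1,0.1,0,-1.6,0]]' && python3 -m handwheel '[[0.7,0,0,0,0],[0.4,0,0,0,0],[0.4,0,0,0,0],[0.4,0,0,0,0],[0.4,0,0,5,0],[0.4,0,0,10,0],[0.4,-3,3,15,0],[0.4,-8,6,17,0]]' && python3 -m handwheel '[[0.4,-3,5,0,0],[0.4,-6,10,0,0],[0.4,-9,14,0,0],[0.4,-9,14,0,0]]'
python3 - <<'E'
from m import *
st,p,d=shot('top','t17.png'); W=cloud('top',st,d); print(st['tcp_pos'],reels(p,W,.02,.06))
h=cv2.cvtColor(p,cv2.COLOR_RGB2HSV); R=near(W,[.53,-.15,-.01],[.72,.3,.09])
red=R&((h[...,0]<6)|(h[...,0]>174))&(h[...,1]>150)&(W[...,2]>.065); print('handle top',red.sum(), rect(W[red]))
m=near(W,[.3,-.4,.066],[.55,.1,.082]); print(rect(W[m]))
cv2.imwrite('pics/t17c.png',cv2.resize(p[140:280,110:330,::-1],(792,504),interpolation=cv2.INTER_CUBIC))
E
```

```text
time_s: 43.2
tcp_pos: [0.6147, 0.1617, 0.0378]
eef_rot: [-180.0, 0.0, -89.1]
contact_force: [0.4, -0.9, -1.8]
gripper_width: 0.0159
gripper_force: 60.0
time_s: 44.2
tcp_pos: [0.5371, 0.2217, 0.2097]
eef_rot: [-179.8, 0.1, -89.2]
contact_force: [0.2, 1.8, -0.6]
gripper_width: 0.0528
gripper_force: 0.0
time_s: 44.7
tcp_pos: [0.4442, 0.3632, 0.2071]
eef_rot: [-180.0, 0.0, -88.9]
contact_force: [0.3, -0.0, 0.2]
gripper_width: 0.0523
gripper_force: 0.0
[0.44424479 0.3631765  0.20712493] {'orange': ([625.1, -574.4], 408.4, np.float64(32.7), 142, array([ 461. , -237.9])), 'yellow': ([471.8, -87.3], 118.7, np.float64(30.9), 184, array([ 452. , -174.4])), 'blue': ([445.0, -122.2], 27.4, np.float64(30.3), 151, array([ 443.4, -121.4]))}
handle top 120 (array([613.6, 163.3]), array([17. , 49.4]), 1.2)
(array([ 463.1, -207. ]), array([121.1, 405.6]), 8.11)
```

View pics/t17c.png

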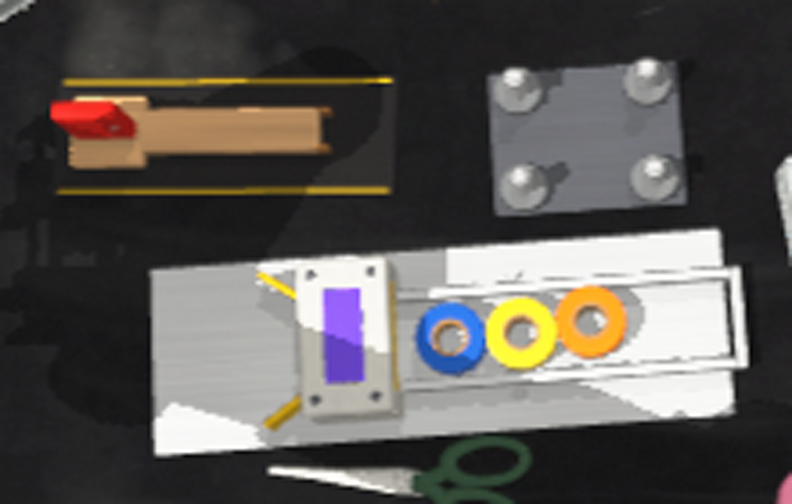

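All reels lie flat in the outfeed at (450,338), (520,332) and (592,320). The stick stands on its mat from (68,130) to (325,130), and all four spindles are empty. I hand the job in.

```bash
python3 -c "
from plant import r; print(r.close_job())"
```

```text
the job is handed in; nothing more can be done
None
```

The job is handed in: all three reels (orange, yellow, blue) lie flat in the outfeed clear of the guard, and the push stick is back upright on its mat; the hand-in returned no verdict.

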